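# Clear the jammed sample-jar feeder

## Task

Two glass jars are jammed side by side at the narrow mouth of the jar feeder. Nudge one of them back by about half its width, against the pusher standing behind it, so that the other can be slid alone into the lane; then drive the pusher by its handle until all three jars stand in single file in the lane and press the sprung end plate fully home, and let go. Glass: press gently, do not lift or tip the jars, and leave the other things where they are.

Things in the scene. Friction and masses are not known exactly. Their poses are not given: they have to be found in the camera images.
- feeder: fixed metal jar feeder: deck 410 x 150 mm, 8 mm thick, with thin steel guide walls 20 mm high (tops 28 mm above the bench), so fingers can work just above them. Origin: bench height, centre of the mouth; x = feeding direction, y across, z up. Jars slide easily on it (friction about 0.25). Two jars abreast cannot pass its funnel: driving the pusher then only presses them harder
- mouth (a point): centre of the mouth on the deck, axes as the feeder's. In this frame: lane walls have inner faces at y = +-28 mm from x = 0 to the end plate; funnel walls spread backwards at 30 degrees to x, from y = +-28 at x = 0 to y = +-54 at x = -45 mm; pen walls stay at y = +-54 mm back to x = -134 mm, open behind. Walls 4 mm thick
- jar_a: closed amber glass sample jar with white screw cap, a plain upright cylinder 50 mm across and 60 mm tall, 0.1 to 0.2 kg; origin at the centre of its underside, z up. At the start one of the two jammed jars, about 50 mm behind the mouth, at y about -26 mm of the feeder. Thin glass: never squeeze it with more than 15 N (the contact forces on it, added up, must stay under 30 N)
- jar_b: closed amber glass sample jar with white screw cap, a plain upright cylinder 50 mm across and 60 mm tall, 0.1 to 0.2 kg; origin at the centre of its underside, z up. At the start the other jammed jar, abreast of jar_a at y about +26 mm of the feeder. Same limit of 15 N
- jar_c: closed amber glass sample jar with white screw cap, a plain upright cylinder 50 mm across and 60 mm tall, 0.1 to 0.2 kg; origin at the centre of its underside, z up. Already in the lane at the start, loose, short of the end plate. Same limit of 15 N
- pusher (a joint): travel of the hand pusher along the feeder's +x, 0 to 0.140 m; 0 = fully back. Its front face (a block 52 mm wide, 36 mm high) is at feeder x = -0.130 m + this value. It slides stiffly (about 5 N) and stays where it is left
- handle_top (a point): centre of the top of the pusher's upright black handle, a block 20 mm long (feeding direction), 36 mm wide across, standing 62 mm above the pusher's 16 mm carriage; its top is 86 mm above the bench and it stands 75 mm behind the pusher's front face. x = feeding direction
- end_plate (a joint): how far the end plate is pressed in, 0 (out) to 0.005 m (fully home against a hard stop), along the feeder's +x; a spring resists with 1.5 N at 0 and 3 N when fully home. The jars may stand a little zigzag in the lane, so the row is up to 3 mm shorter than 150 mm: the hard stop has to be felt
- plate_face (a point): centre of the end plate's face towards the jars (plate 50 mm wide, 30 mm high), at feeder x = 0.150 m plus the joint value
- spare_cap: bystander: loose white screw cap, 45 mm across, 13 mm high, on the feeder's deck beside the lane
- forceps: bystander: steel forceps, 100 mm long, 6 mm high, on the deck on the other side of the lane
- beaker: bystander: glass beaker 70 mm across, 90 mm tall
- wash_bottle: bystander: white plastic bottle 60 mm across, 160 mm tall
- dish: bystander: white porcelain dish 90 mm across, 22 mm high
- adapter: bystander: grey plug-in power adapter, 85 x 60 x 50 mm
- stopper: bystander: dark rubber stopper, 36 mm across, 28 mm high

How it is judged (in metres and radians):
On the way, in this order (a step that is already met when the one before it is completed fails the run):
1. one of the two jammed jars has been nudged back: its centre stands 65 mm or more behind the mouth (x of any of jar_a, jar_b in the frame of feeder below -0.065 m), for 0.2 s.
2. the other one stands in the mouth of the lane: its centre less than 15 mm behind the mouth line or past it, with the nudged jar still behind it (((x of jar_a in the frame of feeder above -0.015 m and x of jar_b in the frame of feeder below -0.03 m) or (x of jar_b in the frame of feeder above -0.015 m and x of jar_a in the frame of feeder below -0.03 m))), for 0.2 s.
At the end, for the whole second after the job is handed in: the end plate stays pressed in by more than 3.5 mm of its 5 mm; all three jars stand upright (within 0.1 rad) and at rest in the lane, each with its centre more than 15 mm past the mouth line and within 8 mm of the lane's centre line (value of joint end_plate above 0.0035 m and x of each of jar_a, jar_b, jar_c in the frame of feeder above 0.015 m and y of jar_a in the frame of feeder between -0.008 and 0.008 m and angle between each of jar_a, jar_b, jar_c's own z axis and vertical below 0.1 rad and linear speed of each of jar_a, jar_b, jar_c below 0.01 m/s and y of jar_b in the frame of feeder between -0.008 and 0.008 m and y of jar_c in the frame of feeder between -0.008 and 0.008 m); the robot touches nothing.
It fails at once if a jar is squeezed with more than 15 N, that is, the sizes of all contact forces on it add up to more than 30 N (contact force between any of jar_a, jar_b, jar_c and anything else above 30 N).
It fails at once if a jar is lifted more than 12 mm off the deck or tipped by more than 0.35 rad (z of any of jar_a, jar_b, jar_c in the frame of feeder above 0.02 m or angle between any of jar_a, jar_b, jar_c's own z axis and vertical above 0.35 rad).
It fails at once if a bystander is moved by more than 15 mm (distance of any of spare_cap, forceps, beaker, wash_bottle, dish, adapter, stopper from where it was at the start of the episode above 0.015 m).
It also fails if it takes over 72 s, if anything falls off the work surface, if the arm or the gripper's body presses on something with over 40 N, if the wrist force passes 120 N, or if a joint passes its speed limit or range.

## Robot

A 6-joint arm with a two-finger parallel gripper is mounted at the origin on the work surface. World frame = base frame: x ahead of the robot, y to its left, z up, the work surface at z = 0. Lengths are in m, angles in degrees, forces in N, time in s.
With the tool pointing down it reaches from about 0.25 to 0.725 m from the base axis. Payload 9.7 kg.
Tool frame: the origin (TCP) lies between the finger pads; the fingertips stand 19 mm ahead of it and the grasp point (between the pads) is the TCP; z points along the fingers, y is the line along which they close (so a half turn about z gives the same grasp; the last joint's range is limited). The gripper opens to 85 mm and grips with 20 to 120 N. Pads are 22 mm wide; open, the fingers measure 114 mm over their backs; the gripper's body (76 mm by 85 mm) begins 54 mm behind the grasp point. The pads swing forward as they close: fully open they stand 13 mm farther back than shut.
Start: joints at [-75.917, 4.979, 10.078, 95.1, 0, 90], TCP at [0.134, -0.533, 0.222] pointing down, gripper open.
Joint ranges: [-179.16, 179.16], [-48.56, 103.87], [-65.8, 70.77], [-126.05, 130.52], [-82.76, 87.17], [-180, 180]. Speed limits (degrees/s): [127.2, 127.2, 147.25, 180, 180, 180].

## Interface

Orientations are given as [roll, pitch, yaw] about the fixed x, y, z axes, in that order (R = Rz(yaw) Ry(pitch) Rx(roll)).
In Python, from workcell import telemetry, camera, calibration, workorder gives the robot as it stands.
- The arm moves only by the tool play_rows, never from a script. Its argument "increments" is a list of rows, each a list of 3 entries, a list of its own where there are three numbers: the shift along the tool's x, y, z in mm, then the turn, a rotation vector about the tool's x, y, z in degrees, then the closure, from 0 (fully open) to 1 (shut). In form: [[[x, y, z], [ax, ay, az], jaw], ...]. A call has 1 to 20 rows; each row is the pose to reach, as a shift and turn from the pose commanded when the call began, along the tool's axes at that moment; what a row does not reach only later rows make up. A row lasts 1/10 s, in which the tool goes at most 50 mm and 8.59 degrees, less where a joint would pass 70% of its speed; a pose out of reach is approached as far as the arm can. A call with a gripper value outside its range is refused whole. The fingers move at their own pace and stop on an object; "grip_force" is the grip in N (left out, the last holds). Time passes only in rows, so rows that repeat a pose let the fingers close. It gives the time, the measured TCP pose, the force, the opening and the grip force at its end, in the units of the state.
- telemetry.get_obs(): the state, without advancing time (a new reading comes with each control period).
- camera(name): name is "scene" or "side" or "wrist"; returns (picture, depth): 384x512x3 uint8, red, green, blue; 384x512 float32, m along the optical axis (not along the pixel's ray), 0 where there is no reading.
- calibration(name): a dict with "vertical_fov" (degrees; the focal length in pixels is half the picture's height over the tangent of half this angle, whatever the lens; pixels are square), "cx", "cy" (the principal point, pixels), "k1" (the pictures are not rectified: a ray, as slopes to the right and down, at radius r is drawn at 1 + k1 r^2 times it, then the intrinsics apply), "rvec" (rotation vector, rad) and "tvec" (3), from world to camera coordinates, as OpenCV has them; the wrist camera has in their place "hand_eye" (4x4, takes a point from camera to tool coordinates, whose origin is the TCP and whose axes are the flange's). Camera axes: x right, y down, z forward; pixel columns grow to the right and rows downward; lengths in m; the calibration is good to about 2 mm. A picture is of the moment at which its call begins: read the wrist's pose just before it. calibration takes no time and is no camera call.
- workorder.job_done(): hands the job in; it is judged then, once.
The state is a dict: "time": time; "q": joint angles; "qd": joint speeds; "joint_efforts": joint torques, N m; "ee_pos": TCP position; "tcp_rot": TCP orientation; "wrist_force": force on the tool from outside, world axes, zero at the start; "torque": the same for the moment, N m; "opening": finger opening in m; "grasp_force": force on a finger pad.
Only numpy, scipy, OpenCV 4.12 (cv2) and the standard library are available. Lean on these libraries where they do the work, as an engineer would, in place of code of your own. Each camera call takes 0.05 s, during which the arm holds its last target. There are 200 camera calls.

## Working session

There is one attempt and no reset: what is moved stays moved. The work goes in short steps, Python scripts to look and compute and a tool call to move; the robot and the scene stay as the last step left them, time stands still between calls to the robot, and variables do not carry over. Pictures are saved under pics/ and viewed, at most 10 in all, crops included, and the job is handed in when it is done.

Besides the shell and the picture viewer there is one more tool, called after ">>>" as name(argument=value, ...) on one line, values as JSON. play_rows: Moves the arm, as the interface text tells. Its arguments: {"type":"object","properties":{"increments":{"type":"array"},"grip_force":{"type":"number"}},"required":["increments"]}

```bash
mkdir -p pics
cat > h.py <<'E'
import numpy as np, cv2
from workcell import telemetry, camera, calibration, workorder
from scipy.spatial.transform import Rotation as R
def snap(name,fn=None):
    o=telemetry.get_obs(); im,d=camera(name)
    if fn: cv2.imwrite('pics/'+fn,im[:,:,::-1])
    c=calibration(name); f=192/np.tan(np.radians(c['vertical_fov']/2))
    if 'rvec' in c:
        Rc=R.from_rotvec(np.ravel(c['rvec'])).as_matrix().T; t=-Rc@np.ravel(c['tvec'])
    else:
        H=np.array(c['hand_eye']); Rt=R.from_euler('xyz',o['tcp_rot'],degrees=True).as_matrix()
        Rc=Rt@H[:3,:3]; t=Rt@H[:3,3]+np.array(o['ee_pos'])
    return im,d,dict(f=f,cx=c['cx'],cy=c['cy'],k1=c['k1'],R=Rc,t=t)
def rays(C,uv):
    uv=np.atleast_2d(uv).astype(float); p=(uv-[C['cx'],C['cy']])/C['f']; s=p.copy()
    for _ in range(20): s=p/(1+C['k1']*(s**2).sum(1,keepdims=True))
    return np.c_[s,np.ones(len(s))]
def plane(C,uv,z):
    r=rays(C,uv)@C['R'].T; return C['t']+r*((z-C['t'][2])/r[:,2])[:,None]
def cloud(C,d):
    v,u=np.mgrid[:384,:512]; r=rays(C,np.c_[u.ravel(),v.ravel()])
    return ((r*d.reshape(-1,1))@C['R'].T+C['t']).reshape(384,512,3)
E
python3 - <<'E'
from h import *
a=[snap(n) for n in('scene','side','wrist')]
cv2.imwrite('pics/a.png',np.hstack([cv2.resize(x[0],(400,300)) for x in a[:2]])[:,:,::-1])
cv2.imwrite('pics/scene.png',a[0][0][:,:,::-1]);cv2.imwrite('pics/side.png',a[1][0][:,:,::-1])
for x in a: print(x[2]['t'].round(3),x[2]['f'],x[2]['k1'],x[2]['R'][:,2].round(2))
print(telemetry.get_obs())
E
```

```text
[0.912 0.573 1.153] 473.8838117339805 0.05353135387541621 [-0.27 -0.45 -0.85]
[0.083 0.56  0.952] 418.969488860546 -0.08306115659338148 [ 0.45 -0.46 -0.77]
[ 0.204 -0.516  0.373] 290.47867338367735 -0.012831825666611603 [-0.28 -0.07 -0.96]
{'time': 0.15, 'q': array([-7.59172186e+01,  5.00387877e+00,  1.00451967e+01,  9.50997333e+01,
        5.85292316e-04,  8.99996141e+01]), 'qd': array([ 0.08845263, -0.05035948,  0.23450652,  0.01401693, -0.08199289,
       -0.09065803]), 'joint_efforts': array([-5.17751796e-04, -5.20759571e+01,  4.65045154e+01,  1.38400571e-02,
       -9.39805375e-06, -9.15027329e-06]), 'ee_pos': array([ 0.13378618, -0.53329104,  0.22174858]), 'tcp_rot': array([-1.79941585e+02, -5.85685469e-04,  1.40831667e+01]), 'wrist_force': array([-0.28875847,  0.06781827,  0.08637966]), 'torque': array([ 0.05700528, -0.01062302, -0.00112069]), 'grasp_force': 0.0, 'opening': 0.08539512772076793}
```

View pics/scene.png

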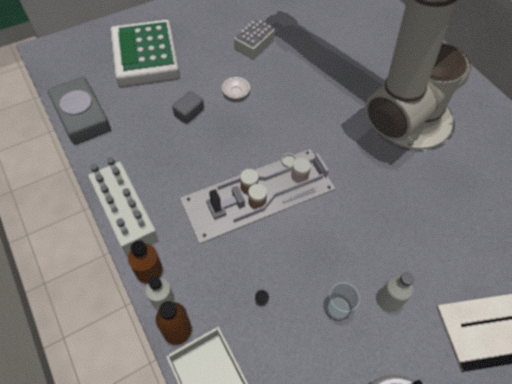

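View pics/side.png

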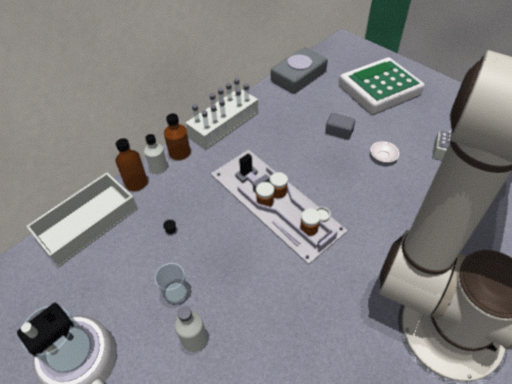

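Both views show the feeder near the middle: the scene view has the handle at (215,200), jammed caps at (250,180) and (258,194), the lane jar at (302,170), and the spare cap at (289,160). In the side view they are at (246,163), (280,183)/(265,190) and (311,216). The feed direction points toward the robot.

```bash
cat > meas.py <<'E'
from h import *
def meas(n,show=True):
    im,d,C=snap(n); P=cloud(C,d); hsv=cv2.cvtColor(im,cv2.COLOR_RGB2HSV)
    roi=(abs(P[...,0]-.5)<.25)&(abs(P[...,1]+.05)<.3)&(d>0)
    out=[]
    for lab,m in (('cap',(hsv[...,1]<60)&(hsv[...,2]>150)&(P[...,2]>.055)&(P[...,2]<.08)),('handle',(hsv[...,2]<60)&(P[...,2]>.078)&(P[...,2]<.1))):
        k,L,S,c=cv2.connectedComponentsWithStats((m&roi).astype(np.uint8))
        for i in range(1,k):
            if S[i,4]<15: continue
            q=P[L==i]; z=np.median(q[:,2]); 
            mm=L==i; v,u=np.nonzero(mm)
            out.append((lab,c[i].round(1),S[i,4],q.mean(0).round(4),((q.max(0)+q.min(0))/2).round(4),plane(C,c[i],.068 if lab=='cap' else .086)[0].round(4)))
    return out,im,d,C,P
if __name__=='__main__':
    for n in('scene','side'):
        o,im,d,C,P=meas(n)
        print(n,len(o))
        for x in o: print(*x)
        # deck: z ~ 0.008
        roi=(abs(P[...,0]-.5)<.3)&(abs(P[...,1]+.05)<.3)
        hsv=cv2.cvtColor(im,cv2.COLOR_RGB2HSV)
        m=((P[...,2]>.004)&(P[...,2]<.035)&roi&(hsv[...,2]>130)).astype(np.uint8)
        k,L,S,c=cv2.connectedComponentsWithStats(m); i=1+S[1:,4].argmax()
        cn=max(cv2.findContours((L==i).astype(np.uint8),0,1)[0],key=cv2.contourArea)
        w=plane(C,cn[:,0],.008)[:,:2]; r=cv2.minAreaRect((w*1000).astype(np.float32)); print('deck',S[i,4],r,cv2.boxPoints(r).round(0).tolist())
E
python3 meas.py
```

```text
scene 3
cap [301.6 164.4] 200 [0.4225 0.0157 0.0695] [0.4226 0.0159 0.069 ] [0.4219 0.015  0.068 ]
cap [253.4 183.7] 434 [0.5694 0.005  0.0694] [0.5688 0.0038 0.0705] [0.569  0.0046 0.068 ]
handle [214.2 196.6] 72 [ 0.6827 -0.0014  0.086 ] [ 0.6818 -0.0031  0.0862] [ 0.6827 -0.0014  0.086 ]
deck 3264 ((553.29736328125, 3.4454879760742188), (157.3001251220703, 413.73370361328125), 84.51768493652344) [[340.0, -55.0], [752.0, -95.0], [767.0, 62.0], [355.0, 101.0]]
side 3
cap [271.7 184. ] 375 [0.5711 0.0044 0.0681] [0.5713 0.0034 0.0667] [0.5712 0.0047 0.068 ]
cap [310.4 216.2] 218 [0.425  0.017  0.0678] [0.4256 0.0171 0.0659] [0.4249 0.0171 0.068 ]
handle [245.2 159. ] 70 [ 0.6793 -0.002   0.0849] [ 0.6807 -0.0034  0.0846] [ 0.6786 -0.0012  0.086 ]
deck 3887 ((556.3097534179688, 1.1551361083984375), (164.4145050048828, 413.1010437011719), 84.35972595214844) [[343.0, -60.0], [754.0, -101.0], [770.0, 63.0], [359.0, 103.0]]
```

>>> play_rows(increments=[[[506,-433,-60],[0,0,19.3],1],[[506,-433,-60],[0,0,19.3],1],[[506,-433,-60],[0,0,19.3],1],[[506,-433,-60],[0,0,19.3],1],[[506,-433,-60],[0,0,19.3],1],[[506,-433,-60],[0,0,19.3],1],[[506,-433,-60],[0,0,19.3],1],[[506,-433,-60],[0,0,19.3],1],[[506,-433,-60],[0,0,19.3],1],[[506,-433,-60],[0,0,19.3],1],[[506,-433,-60],[0,0,19.3],1],[[506,-433,-60],[0,0,19.3],1],[[506,-433,-60],[0,0,19.3],1],[[506,-433,-60],[0,0,19.3],1],[[506,-433,-60],[0,0,19.3],1],[[506,-433,-60],[0,0,19.3],1],[[506,-433,-60],[0,0,19.3],1],[[506,-433,-60],[0,0,19.3],1],[[506,-433,-60],[0,0,19.3],1],[[506,-433,-60],[0,0,19.3],1]], grip_force=20)

```text
time: 2.25
ee_pos: [0.5175, -0.0196, 0.2825]
tcp_rot: [-178.8, 0.0, -2.8]
wrist_force: [0.2, -0.6, 0.3]
opening: 0.0
grasp_force: 0.0
```

Run:
```python
from h import *
im,d,C=snap('wrist','w1.png'); np.savez('w1.npz',im=im,d=d,**C); print(C['t'],(d>0).mean()); o=telemetry.get_obs(); print(o['time'],o['ee_pos'],o['tcp_rot'],o['q'],o['opening'])
```

```text
[ 0.5900967  -0.02661737  0.43425907] 0.9959564208984375
2.3 [ 0.51763483 -0.0194973   0.28248183] [-1.78748703e+02  3.32497853e-03 -2.81056695e+00] [ -2.86724248   2.37571079  14.12341244 101.75226458   1.25129308
 179.94331095] 0.00020544296941222003
```

View pics/w1.png

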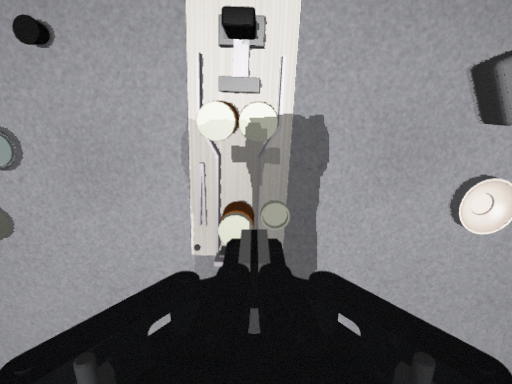

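The wrist view shows the jammed caps at (217,121) and (257,121), the pusher block at (239,84), the handle at (239,22), the lane jar at (236,230) and the spare cap at (275,215). The last joint is at its limit here, so I'll use the half-turn orientation.

```bash
cat > fit.py <<'E'
from h import *
def circ(C,P,im,zt=.068):
    g=cv2.cvtColor(im,cv2.COLOR_RGB2HSV); m=((P[...,2]>.058)&(P[...,2]<.080)&(g[...,1]<70)&(g[...,2]>110)).astype(np.uint8)
    dt=cv2.distanceTransform(m,cv2.DIST_L2,5); k,L,S,c=cv2.connectedComponentsWithStats((dt>.55*dt.max()).astype(np.uint8))
    return [(c[i].round(1),plane(C,c[i],zt)[0,:2].round(4), float(np.median(P[L==i][:,2]).round(4)),int(S[i,4])) for i in range(1,k)]
E
python3 - <<'E'
from fit import *
a=np.load('w1.npz'); C={k:a[k] for k in('f','cx','cy','k1','R','t')}; im,d=a['im'],a['d']; P=cloud(C,d)
for x in circ(C,P,im): print(*x)
g=cv2.cvtColor(im,cv2.COLOR_RGB2HSV)
m=((P[...,2]>.075)&(P[...,2]<.1)&(g[...,2]<70)&(abs(P[...,1])<.05)&(P[...,0]>.6)).astype(np.uint8); q=P[m>0]; print('handle',q.mean(0),q.min(0),q.max(0))
for z in(.0,.01,.02,.03,.04): print(z,((P[...,2]>z)&(P[...,2]<z+.01)).sum())
m=(abs(P[...,2]-.042)<.008)&(abs(P[...,1])<.06)&(P[...,0]>.58)&(P[...,0]<.7); q=P[m]; print('block',q.mean(0),np.percentile(q,[2,50,98],axis=0).tolist(),m.sum())
# wall top points
m=(P[...,2]>.018)&(P[...,2]<.034)&(abs(P[...,1])<.1)&(P[...,0]>.4)&(P[...,0]<.72)
v,u=np.nonzero(m);print(m.sum())
cv2.imwrite('pics/m.png',np.uint8(m)*255)
for lo in np.arange(.4,.72,.02):
    q=P[m&(P[...,0]>lo)&(P[...,0]<lo+.02)]; 
    print(round(lo,2),np.histogram(q[:,1],bins=np.arange(-.08,.085,.01))[0])
# deck edges
hsv=g; dm=((P[...,2]>.003)&(P[...,2]<.04)&(P[...,0]>.38)&(P[...,0]<.72)&(abs(P[...,1])<.1))
for lo in np.arange(.44,.7,.04):
    q=P[dm&(P[...,0]>lo)&(P[...,0]<lo+.01)]; print(round(lo+.005,3),np.percentile(q[:,1],[0.5,99.5]).round(4))
E
```

```text
[218.7 118. ] [0.576  0.0254] 0.0682 222
[254.9 122.7] [ 0.5681 -0.0188] 0.068 306
[237.5 222. ] [0.4375 0.0113] 0.0681 2
handle [ 0.67975096 -0.00649849  0.0852566 ] [ 0.66995277 -0.02400271  0.07521029] [0.69077101 0.01119431 0.08882453]
0.0 85472
0.01 3404
0.02 4273
0.03 643
0.04 1734
block [ 6.21289926e-01 -5.82427791e-04  4.47538003e-02] [[0.5907349464799755, -0.0248524646981767, 0.03601118766170205], [0.6161578981431826, -0.0006060180443950187, 0.045146994958956854], [0.6726108888994119, 0.025202121308379434, 0.04814511575931955]] 749
2797
0.4 [ 0  1 22 14 17 19 19  0  0  0  0  0 26 13  0  0]
0.42 [ 0 21  9  0  0 26 35 16  0  0  0  1 50  0  0  0]
0.44 [ 0  0 11 15 19  8 35 13 26 22 21  8 49  0  0  0]
0.46 [ 0  0  0  0  0  0 34  0  0  0  0  0 52  0  0  0]
0.48 [ 0  0  0  0  0 10 32  0  0  0  0 12 43  0  0  0]
0.5 [ 0  0  0  0  0 25 14  0  0  0  0 32 17  0  0  0]
0.52 [ 0  0  0  0 30 31  0  0  0  0  0 22 40  0  0  0]
0.54 [ 0  0  4 34 15  0  0  0  0  1  0  0 23  3  0  0]
0.56 [ 0  0 43  7  0  0  0  0 11  0  0  0  0  0  2  0]
0.58 [ 0  0 53  0  0  0  0  0  4  8  2  0  0 44 12  0]
0.6 [ 0  0 58  0  0  5  6  0  3  7  1  0  0 78  0  0]
0.62 [ 0  0 57  0  0  0 13 91 68  0  0  0  0 65  0  0]
0.64 [  0   7  23   0   0   0  46 124  93   0   0   0   0  70   0   0]
0.66 [  0   0   0   0  67 126  75  89  85  91  49   0   0   0   0   0]
0.68 [ 0  0  0  0 79 68  0  0  0 27 46  0  0  0  0  0]
0.7 [0 0 0 0 0 0 0 0 0 1 3 0 0 0 0 0]
0.445 [-0.0583  0.0897]
0.485 [-0.0621  0.0868]
0.525 [-0.0657  0.0823]
0.565 [-0.0706  0.0794]
0.605 [-0.0738  0.0762]
0.645 [-0.0769  0.0715]
0.685 [-0.0814  0.067 ]
```

>>> play_rows(increments=[[[-5,-20,0],[0,0,-8.5],1],[[-5,-20,0],[0,0,-17],1],[[-5,-20,0],[0,0,-25.5],1],[[-5,-20,0],[0,0,-34],1],[[-5,-20,0],[0,0,-42.5],1],[[-5,-20,0],[0,0,-51],1],[[-5,-20,0],[0,0,-59.5],1],[[-5,-20,0],[0,0,-68],1],[[-5,-20,0],[0,0,-76.5],1],[[-5,-20,0],[0,0,-85],1],[[-5,-20,0],[0,0,-93.5],1],[[-5,-20,0],[0,0,-102],1],[[-5,-20,0],[0,0,-110.5],1],[[-5,-20,0],[0,0,-119],1],[[-5,-20,0],[0,0,-127.5],1],[[-5,-20,0],[0,0,-136],1],[[-5,-20,0],[0,0,-144.5],1],[[-5,-20,0],[0,0,-153],1],[[-5,-20,0],[0,0,-161.5],1],[[-5,-20,0],[0,0,-170],1]])

```text
time: 4.3
ee_pos: [0.5137, 0.0009, 0.2827]
tcp_rot: [178.8, -0.2, 167.6]
wrist_force: [-0.7, 0.4, -0.4]
opening: -0.0003
grasp_force: 0.0
```

Run:
```python
from h import *
o=telemetry.get_obs(); print(o['time'],o['ee_pos'],o['tcp_rot'],o['q'],o['opening'],o['wrist_force'])
```

```text
4.3 [0.51374288 0.00087508 0.28274783] [178.76954732  -0.23175575 167.56075876] [ -0.6187524    1.76741286  13.5270957  101.73443104   1.25183015
  11.82325334] -0.00032761557423407084 [-0.67292402  0.42588225 -0.40327897]
```

>>> play_rows(increments=[[[-50,11,10],[1.2,-0.2,-3.5],1],[[-104,22,20],[1.2,-0.2,-7],1],[[-104,22,20],[1.2,-0.2,-7],1],[[-104,22,20],[1.2,-0.2,-7],1],[[-104,22,20],[1.2,-0.2,-7],1],[[-104,22,20],[1.2,-0.2,-7],1]])

```text
time: 4.9
ee_pos: [0.6192, -0.0002, 0.2646]
tcp_rot: [179.9, 0.2, 174.2]
wrist_force: [0.0, 0.6, -0.5]
opening: 0.0002
grasp_force: 0.0
```

```bash
cat > look.py <<'E'
from fit import *
import sys
M=np.array([.522,.0085]); yaw=np.radians(174.55); F=np.array([[np.cos(yaw),np.sin(yaw)],[-np.sin(yaw),np.cos(yaw)]])
def tof(w): return ((np.asarray(w)[...,:2]-M)@F.T*1000).round(1)
def tow(f): return M+F.T@(np.array(f)/1000)
if __name__=='__main__':
    o=telemetry.get_obs(); print(o['time'],o['ee_pos'],o['tcp_rot'].round(2),'F',o['wrist_force'].round(2),'tcp_f',tof(o['ee_pos']))
    im,d,C=snap('wrist',sys.argv[1]); P=cloud(C,d)
    np.savez('w.npz',im=im,d=d,**C)
    for x in circ(C,P,im): print('cap',*x,tof(x[1]))
    g=cv2.cvtColor(im,cv2.COLOR_RGB2HSV)
    f=((P[...,:2]-M)@F.T)*1000
    m=(P[...,2]>.075)&(P[...,2]<.1)&(abs(f[...,1])<40)&(f[...,0]<-60)&(g[...,2]<70)&(f[...,0]>-240)
    if m.sum(): print('handle',m.sum(),np.percentile(f[m],[1,50,99],axis=0).round(1).tolist())
    m=(P[...,2]>.036)&(P[...,2]<.052)&(abs(f[...,1])<20)&(f[...,0]<-50)
    if m.sum(): print('block',m.sum(),np.percentile(f[m],[2,50,98],axis=0).round(1).tolist(), np.median(P[m][:,2]))
    m=(P[...,2]>.022)&(P[...,2]<.034)
    for lo in range(-120,140,10):
        q=f[m&(f[...,0]>lo)&(f[...,0]<lo+10)][:,1]; a=q[(q<-20)&(q>-66)]; b=q[(q>20)&(q<66)]
        if len(a)>3 and len(b)>3: print(lo+5,len(a),len(b),np.percentile(a,[50,98]).round(1),np.percentile(b,[2,50]).round(1))
E
python3 look.py w2.png
```

```text
4.9 [ 6.19184449e-01 -2.09242875e-04  2.64609973e-01] [1.7995e+02 1.6000e-01 1.7419e+02] F [ 0.01  0.64 -0.46] tcp_f [-97.6  -0.6]
cap [225.  115.5] [ 0.5561 -0.0273] 0.069 2 [-37.3  32.4]
cap [233.3 128.5] [ 0.5718 -0.0195] 0.068 265 [-52.2  23.1]
cap [285.  119.6] [0.5678 0.0417] 0.0679 9 [-42.4 -37.4]
cap [269.  129.3] [0.577  0.0221] 0.068 118 [-53.5 -18.8]
cap [  1.6 351.2] [ 0.866  -0.4129] 0.0601 43 [-382.5  386.8]
handle 486 [[-168.0, -17.7], [-156.8, -0.5], [-149.2, 16.6]]
block 558 [[-150.5, -19.0], [-94.5, 1.6], [-84.4, 19.6]] 0.04489725790901336
-115 21 26 [-55.6 -53.9] [54.  55.5]
-105 21 28 [-55.3 -53.8] [54.2 56. ]
-95 26 24 [-55.2 -53.7] [54.3 55.8]
-85 36 37 [-54.8 -22.1] [20.5 55.2]
-75 28 26 [-54.5 -53.5] [54.3 56.1]
-65 25 25 [-55.2 -53.7] [54.5 56.8]
-55 16 12 [-56.3 -54.1] [55.7 57.6]
-45 19 16 [-55.9 -53.6] [54.5 57.1]
-35 24 26 [-50.5 -45.9] [47.6 51.5]
-25 32 35 [-44.6 -40.6] [34.9 45.8]
-15 34 39 [-38.3 -34.7] [35.6 40.2]
-5 34 37 [-33.1 -28.9] [30.2 33.8]
5 29 29 [-29.2 -27.8] [28.9 30.8]
15 24 29 [-29.  -27.7] [29.2 30.7]
25 27 36 [-28.9 -27.6] [29.  30.9]
35 27 34 [-28.7 -27.5] [29.1 31.1]
45 34 29 [-28.6 -27.3] [29.5 30.9]
55 36 35 [-29.1 -27.2] [29.2 30.7]
65 40 35 [-28.9 -27. ] [29.2 31.2]
75 36 35 [-28.8 -26.9] [29.5 31.2]
85 39 52 [-29.2 -26.8] [20.4 30.9]
95 10 17 [-28.  -22.1] [26.3 31.6]
```

View pics/w2.png

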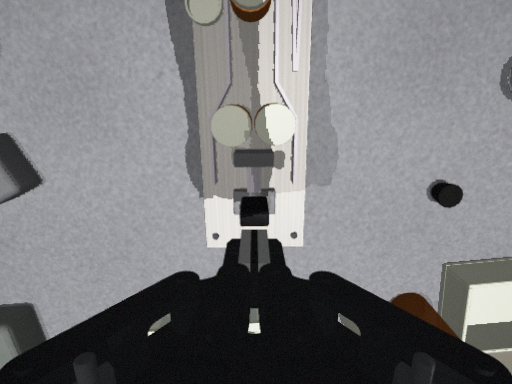

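The view is now clear: jar_b is at (232,126), jar_a at (275,124), the block at (254,157) and the handle at (255,210). The wall positions agree with my feeder frame to about 1 mm. Next I go in front of jar_b.

>>> play_rows(increments=[[[50,-13,0],[0,0.2,-0.4],1],[[95,-26,10],[0,0.2,-0.4],1],[[103,-26,50],[0,0.2,-0.4],1],[[103,-26,95],[0,0.2,-0.4],1],[[103,-26,140],[0,0.2,-0.4],1],[[103,-26,180],[0,0.2,-0.4],1],[[103,-26,203],[0,0.2,-0.4],1],[[103,-26,209],[0,0.2,-0.4],1],[[103,-26,209],[0,0.2,-0.4],1],[[103,-26,209],[0,0.2,-0.4],1]])

```text
time: 5.95
ee_pos: [0.516, -0.0155, 0.0558]
tcp_rot: [180.0, 0.0, 174.6]
wrist_force: [0.4, -0.2, -0.0]
opening: -0.0001
grasp_force: 0.0
```

```bash
cat > st.py <<'E'
from look import *
o=telemetry.get_obs(); f=o['wrist_force']; print(o['time'],o['ee_pos'].round(4),o['tcp_rot'].round(2),'Ffeed',(F@f[:2]).round(2),f[2].round(2),'tcp_f',tof(o['ee_pos']),o['opening'])
E
python3 st.py
```

```text
5.95 [ 0.516  -0.0155  0.0558] [179.95   0.   174.62] Ffeed [-0.39  0.17] -0.04 tcp_f [ 3.7 24.5] -6.412623731113627e-05
```

>>> play_rows(increments=[[[-6,-1,0],[0,0,0],1],[[-12,-1,0],[0,0,0],1],[[-15,-1,0],[0,0,0],1],[[-17,-1,0],[0,0,0],1],[[-19,-1,0],[0,0,0],1],[[-21,-1,0],[0,0,0],1],[[-23,-1,0],[0,0,0],1],[[-25,-1,0],[0,0,0],1],[[-26,-1,0],[0,0,0],1],[[-27,-1,0],[0,0,0],1],[[-28,-1,0],[0,0,0],1],[[-29,-1,0],[0,0,0],1],[[-30,-1,0],[0,0,0],1],[[-31,-1,0],[0,0,0],1],[[-32,-1,0],[0,0,0],1]])

```text
time: 7.45
ee_pos: [0.5461, -0.0195, 0.0535]
tcp_rot: [180.0, -0.3, 174.6]
wrist_force: [-5.4, 0.5, 4.1]
opening: -0.0003
grasp_force: 3.0
```

```bash
python3 st.py; python3 look.py w3.png | grep -v "^[0-9-]"
```

```text
7.45 [ 0.5461 -0.0195  0.0535] [179.96  -0.26 174.62] Ffeed [ 5.47 -0.02] 4.12 tcp_f [-26.7  25.5] -0.0003210456373358835
cap [281.1   4.5] [0.4342 0.0024] 0.0681 187 [86.8 14.4]
cap [317.7   1. ] [0.4343 0.0177] 0.0678 26 [88.2 -0.8]
cap [340.7   4.5] [0.4365 0.0272] 0.0682 156 [ 86.9 -10.5]
cap [344. 265.] [0.5597 0.0276] 0.0686 1 [-35.7 -22.6]
cap [374. 265.] [0.5613 0.0437] 0.068 7 [-35.8 -38.8]
cap [366. 271.] [0.5645 0.0395] 0.0679 5 [-39.4 -34.9]
block 23 [[-56.7, -2.7], [-52.1, -1.7], [-50.2, 4.2]] 0.04460946561593668
```

>>> play_rows(increments=[[[-1,0,-1],[0,0,0],1],[[-2,0,-1],[0,0,0],1],[[-3,0,-1],[0,0,0],1],[[-4,0,-1],[0,0,0],1]])

```text
time: 7.9
ee_pos: [0.5502, -0.0199, 0.0546]
tcp_rot: [180.0, -0.2, 174.6]
wrist_force: [-5.8, -0.1, 3.0]
opening: -0.0002
grasp_force: 3.1
```

```bash
python3 st.py
```

```text
7.9 [ 0.5502 -0.0199  0.0546] [179.96  -0.25 174.62] Ffeed [5.76 0.65] 3.02 tcp_f [-30.8  25.5] -0.000235497083876065
```

>>> play_rows(increments=[[[-1,0,-0.5],[0,0,0],1],[[-2,0,-1],[0,0,0],1],[[-3,0,-1],[0,0,0],1],[[-4,0,-1],[0,0,0],1],[[-5,0,-1],[0,0,0],1],[[-6,0,-1],[0,0,0],1],[[-7,0,-1],[0,0,0],1],[[-8,0,-1],[0,0,0],1],[[-9,0,-1],[0,0,0],1],[[-10,0,-1],[0,0,0],1],[[-11,0,-1],[0,0,0],1],[[-12,0,-1],[0,0,0],1],[[-12,0,-1],[0,0,0],1],[[-12,0,-1],[0,0,0],1]])

```text
time: 9.3
ee_pos: [0.5623, -0.021, 0.0556]
tcp_rot: [180.0, -0.2, 174.6]
wrist_force: [-5.5, -0.1, 2.6]
opening: 0.0
grasp_force: 2.7
```

```bash
python3 st.py
```

```text
9.3 [ 0.5623 -0.021   0.0556] [179.96  -0.23 174.62] Ffeed [5.51 0.63] 2.59 tcp_f [-42.9  25.5] 6.774785513538719e-06
```

>>> play_rows(increments=[[[3,0,0],[0,0,0],1],[[8,0,0],[0,0,0],1],[[20,0,0],[0,0,0],1],[[20,0,-30],[0,0.2,0],1],[[20,0,-75],[0,0.2,0],1],[[5,10,-110],[0,0.2,0],1],[[-20,20,-150],[0,0.2,0],1],[[-50,26,-180],[0,0.2,0],1],[[-60,26,-200],[0,0.2,0],1],[[-60,26,-200],[0,0.2,0],1],[[-60,26,-200],[0,0.2,0],1]])

```text
time: 10.4
ee_pos: [0.6256, -0.001, 0.2548]
tcp_rot: [180.0, -0.4, 174.6]
wrist_force: [-0.0, 0.1, -0.1]
opening: 0.0001
grasp_force: 0.0
```

```bash
python3 st.py; python3 look.py w4.png | grep -v "^[0-9-]"
```

```text
10.4 [ 0.6256 -0.001   0.2548] [179.96  -0.37 174.62] Ffeed [ 0.05 -0.06] -0.06 tcp_f [-104.    -0.4] 0.00012179851940829593
cap [231.2 143.3] [ 0.5924 -0.0241] 0.0681 283 [-73.2  25.8]
handle 271 [[-181.9, -17.7], [-167.9, -0.7], [-165.3, 16.2]]
block 618 [[-167.0, -19.4], [-110.0, 0.5], [-55.8, 19.2]] 0.04485191903524674
```

View pics/w4.png

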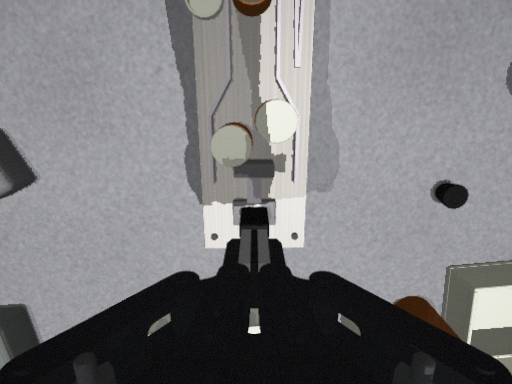

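jar_b's cap is now at about (232,146), roughly x = -76. jar_a is at (276,121), and the block front has moved back to about -101. Next I go behind jar_a, above the block top, and slide it in.

>>> play_rows(increments=[[[10,20,30],[0,-0.4,0],1],[[14,27,75],[0,-0.4,0],1],[[14,27,120],[0,-0.4,0],1],[[14,27,155],[0,-0.4,0],1],[[14,27,175],[0,-0.4,0],1],[[14,27,185],[0,-0.4,0],1],[[14,27,186],[0,-0.4,0],1],[[14,27,186],[0,-0.4,0],1]])

```text
time: 11.25
ee_pos: [0.613, 0.0274, 0.0703]
tcp_rot: [180.0, 0.1, 174.6]
wrist_force: [0.4, 0.1, 0.4]
opening: 0.0001
grasp_force: 0.0
```

```bash
python3 st.py
```

```text
11.25 [0.613  0.0274 0.0703] [1.7995e+02 9.0000e-02 1.7461e+02] Ffeed [-0.43 -0.17] 0.4 tcp_f [-88.8 -27.5] 0.0001476512706225585
```

>>> play_rows(increments=[[[2,0,1],[0,0,0],1],[[5,0,1],[0,0,0],1],[[7.5,-1,1],[0,0,0],1],[[10,-2,1],[0,0,0],1],[[13,-3.5,1],[0,0,0],1],[[16,-5,1],[0,0,0],1],[[19,-6.5,1],[0,0,0],1],[[22,-8,1],[0,0,0],1],[[25,-9.5,1],[0,0,0],1],[[28,-11,1],[0,0,0],1]])

```text
time: 12.25
ee_pos: [0.5838, 0.0191, 0.0685]
tcp_rot: [180.0, 0.0, 174.6]
wrist_force: [-0.5, 0.0, -0.2]
opening: -0.0001
grasp_force: 0.0
```

```bash
python3 st.py
```

```text
12.25 [0.5838 0.0191 0.0685] [1.7996e+02 3.0000e-02 1.7462e+02] Ffeed [0.51 0.01] -0.19 tcp_f [-60.5 -16.4] -7.6374191957045e-05
```

>>> play_rows(increments=[[[3,-1.5,0],[0,0,0],1],[[6,-3,0],[0,0,0],1],[[9,-4.5,0],[0,0,0],1],[[12,-6,0],[0,0,0],1],[[15,-7.5,0],[0,0,0],1],[[18,-9,0],[0,0,0],1],[[21,-10,0],[0,0,0],1],[[24,-10,0],[0,0,0],1],[[27,-10,0],[0,0,0],1],[[30,-10,0],[0,0,0],1],[[33,-10,0],[0,0,0],1],[[36,-10,0],[0,0,0],1],[[36,-10,0],[0,0,0],1]])

```text
time: 13.55
ee_pos: [0.547, 0.0126, 0.0685]
tcp_rot: [180.0, 0.0, 174.6]
wrist_force: [-0.7, -0.8, 0.3]
opening: -0.0002
grasp_force: 0.0
```

```bash
python3 st.py; python3 look.py w5.png | grep -v "^[0-9-]"
python3 - <<'E'
from h import *
im,_,_=snap('side'); 
cv2.imwrite('pics/s5.png',cv2.resize(im[130:270,200:370],None,fx=4,fy=4,interpolation=cv2.INTER_CUBIC)[:,:,::-1])
E
```

```text
13.55 [0.547  0.0126 0.0685] [1.7996e+02 3.0000e-02 1.7462e+02] Ffeed [0.6  0.84] 0.34 tcp_f [-24.5  -6.5] -0.00021087680698968323
cap [234.8  15.8] [0.4336 0.0144] 0.0681 1165 [88.6  2.5]
cap [235.   37.5] [0.4427 0.0134] 0.0682 2 [79.4  2.7]
block 334 [[-113.0, -9.6], [-101.6, -4.4], [-52.2, 19.6]] 0.04471660312921334
```

View pics/s5.png

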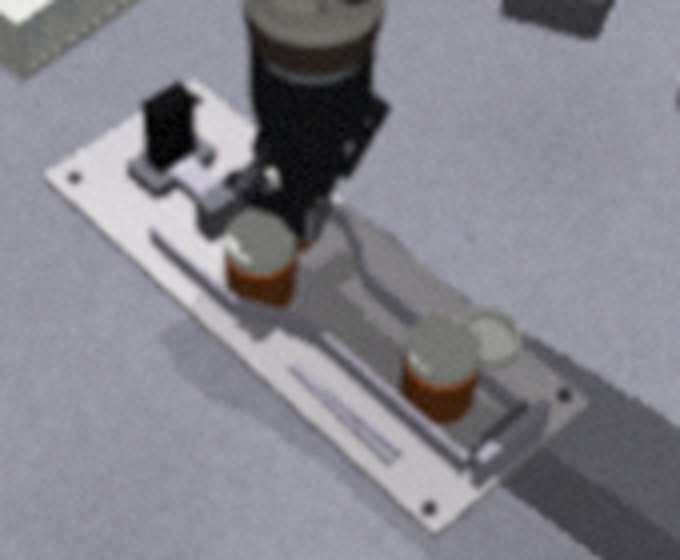

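The side view shows one jar at (260,260) by the near funnel wall and no jar ahead of the finger in the mouth. The finger may have slipped past jar_a, so I'll rise and look.

>>> play_rows(increments=[[[0,0,-15],[0,0,0],1],[[0,0,-45],[0,0,0],1],[[-25,0,-90],[0,0,0],1],[[-60,-3,-135],[0,0,0],1],[[-80,-6,-175],[0,0,0],1],[[-80,-6,-186],[0,0,0],1],[[-80,-6,-186],[0,0,0],1]])

```text
time: 14.35
ee_pos: [0.6277, -0.0012, 0.2577]
tcp_rot: [179.9, 0.3, 174.6]
wrist_force: [0.1, -0.3, 0.2]
opening: -0.0
grasp_force: 0.0
```

```bash
python3 st.py; python3 look.py w6.png | grep -v "^[0-9-]"
```

```text
14.35 [ 0.6277 -0.0012  0.2577] [179.94   0.29 174.6 ] Ffeed [-0.12  0.34] 0.18 tcp_f [-106.1   -0.4] -2.2371308246057544e-05
cap [265.5 113.8] [0.5675 0.018 ] 0.0682 52 [-44.4 -13.8]
cap [283.2 106. ] [0.5609 0.0385] 0.0685 12 [-35.9 -33.6]
cap [288.3 112. ] [0.5679 0.0439] 0.0688 3 [-42.3 -39.6]
cap [279.9 128.1] [0.585  0.0332] 0.0678 21 [-60.4 -30.6]
cap [234.9 143.5] [ 0.5976 -0.0205] 0.068 267 [-78.   21.7]
cap [  0.  351.5] [ 0.8723 -0.4072] 0.0596 2 [-388.2  380.6]
handle 375 [[-181.0, -17.8], [-169.9, -0.7], [-165.4, 16.3]]
block 624 [[-166.6, -18.8], [-110.8, 0.5], [-55.7, 19.6]] 0.04496719876988131
```

View pics/w6.png

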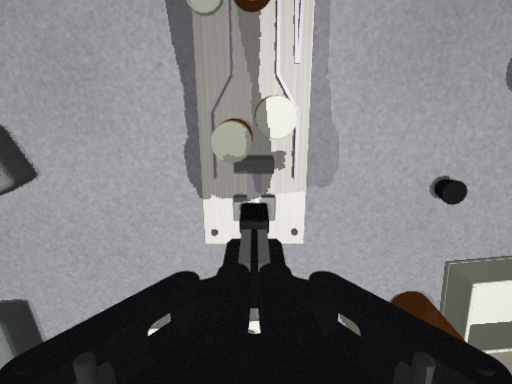

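Nothing moved: the caps are still at (232,141) and (276,117), so the shut tips passed over the cap. I'll measure the real tip position in tool coordinates.

Run:
```python
from look import *
a=np.load('w.npz'); C={k:a[k] for k in('f','cx','cy','k1','R','t')}; im,d=a['im'],a['d']
H=np.array(calibration('wrist')['hand_eye']); print(H.round(3).tolist())
v,u=np.mgrid[:384,:512]; r=rays(C,np.c_[u.ravel(),v.ravel()])*d.reshape(-1,1)
T=(r@H[:3,:3].T+H[:3,3]).reshape(384,512,3)*1000
for row in range(215,275,5): print(row,[(T[row,c].round(0).tolist(),im[row,c].tolist()) for c in(243,250,262)])
m=(abs(T[...,1])<25)&(abs(T[...,0])<40)&(T[...,2]>-60)&(T[...,2]<60)
q=T[m]; print(len(q),np.percentile(q,[1,50,99],axis=0).round(1).tolist())
for z in range(-50,40,5):
    w=q[(q[:,2]>z)&(q[:,2]<z+5)]
    if len(w)>2: print(z,len(w),w.min(0).round(1)[:2],w.max(0).round(1)[:2])
for px in([232,141],[276,117]): print(px,tof(plane(C,px,.068)[0]))
```

```text
[[-0.001, -0.958, -0.288, 0.074], [1.0, -0.001, -0.0, -0.0], [-0.0, -0.288, 0.958, -0.152], [0.0, 0.0, 0.0, 1.0]]
215 [([-59.0, -14.0, 185.0], [10, 7, 8]), ([-58.0, -5.0, 184.0], [4, 5, 7]), ([-59.0, 10.0, 184.0], [12, 12, 12])]
220 [([-60.0, -13.0, 173.0], [20, 20, 20]), ([-61.0, -5.0, 174.0], [19, 19, 20]), ([-61.0, 10.0, 173.0], [18, 19, 19])]
225 [([-67.0, -13.0, 173.0], [34, 30, 32]), ([-66.0, -5.0, 171.0], [38, 33, 34]), ([-67.0, 10.0, 172.0], [34, 37, 36])]
230 [([11.0, -6.0, -15.0], [76, 76, 76]), ([12.0, -2.0, -15.0], [77, 78, 78]), ([12.0, 4.0, -15.0], [77, 77, 77])]
235 [([11.0, -5.0, -20.0], [74, 76, 75]), ([11.0, -2.0, -20.0], [68, 67, 67]), ([11.0, 4.0, -20.0], [75, 75, 77])]
240 [([12.0, -5.0, -27.0], [78, 79, 78]), ([11.0, -2.0, -25.0], [69, 69, 68]), ([11.0, 4.0, -26.0], [75, 76, 76])]
245 [([12.0, -5.0, -32.0], [77, 77, 77]), ([12.0, -2.0, -31.0], [52, 54, 49]), ([12.0, 4.0, -31.0], [78, 80, 78])]
250 [([12.0, -5.0, -36.0], [75, 74, 75]), ([11.0, -2.0, -36.0], [52, 54, 52]), ([12.0, 3.0, -36.0], [73, 76, 73])]
255 [([12.0, -5.0, -41.0], [75, 77, 77]), ([12.0, -2.0, -40.0], [44, 48, 47]), ([12.0, 3.0, -42.0], [79, 80, 79])]
260 [([11.0, -5.0, -44.0], [77, 79, 79]), ([11.0, -2.0, -44.0], [44, 43, 44]), ([11.0, 3.0, -44.0], [81, 82, 80])]
265 [([13.0, -4.0, -51.0], [20, 20, 23]), ([10.0, -2.0, -46.0], [52, 53, 53]), ([13.0, 3.0, -51.0], [81, 84, 83])]
270 [([13.0, -4.0, -54.0], [17, 16, 17]), ([7.0, -2.0, -45.0], [48, 51, 50]), ([12.0, 3.0, -54.0], [17, 16, 17])]
4046 [[-8.7, -23.0, -59.8], [11.3, -0.1, -47.2], [14.3, 22.8, -14.7]]
-50 551 [-10.6 -15.9] [13.2 17.6]
-45 202 [-10.5 -13.8] [12.3 13.3]
-40 333 [  6.9 -13.8] [12.3 13.2]
-35 299 [  6.8 -13.9] [12.3 13.3]
-30 271 [  6.5 -13.7] [12.2 13.2]
-25 260 [  6.7 -13.8] [12.5 13.2]
-20 187 [  6.9 -13.2] [12.  12.6]
-15 47 [11.1 -6.8] [11.9  6.2]
[232, 141] [-75.1  25. ]
[276, 117] [-47.9 -25.8]
```

The shut fingertips really end 13 mm behind the TCP, not 19 mm ahead of it, so the earlier pass went over the cap. I'll redo it about 30 mm lower, checking the force.

>>> play_rows(increments=[[[10,20,30],[0,0,0],1],[[19,27,75],[0,0,0],1],[[19,27,120],[0,0,0],1],[[19,27,155],[0,0,0],1],[[19,27,185],[0,0,0],1],[[19,27,195],[0,0,0],1],[[19,27,200],[0,0,0],1],[[19,27,205],[0,0,0],1],[[19,27,209],[0,0,0],1],[[19,27,213],[0,0,0],1],[[19,27,217],[0,0,0],1],[[19,27,217],[0,0,0],1]])

```text
time: 15.6
ee_pos: [0.6099, 0.0278, 0.0372]
tcp_rot: [180.0, 0.0, 174.6]
wrist_force: [-1.1, 0.6, 0.9]
opening: -0.0
grasp_force: 0.0
```

```bash
python3 st.py
```

```text
15.6 [0.6099 0.0278 0.0372] [1.7996e+02 1.0000e-02 1.7462e+02] Ffeed [ 1.13 -0.54] 0.87 tcp_f [-85.7 -27.6] -4.182561872078898e-05
```

>>> play_rows(increments=[[[2,0,0],[0,0,0],1],[[4,-0.5,0],[0,0,0],1],[[6,-1.5,0],[0,0,0],1],[[8,-2.5,0],[0,0,0],1],[[10,-3.5,0],[0,0,0],1],[[12,-4.5,0],[0,0,0],1],[[14,-5.5,0],[0,0,0],1],[[16,-6.5,0],[0,0,0],1]])

```text
time: 16.4
ee_pos: [0.5933, 0.0227, 0.0375]
tcp_rot: [180.0, 0.0, 174.6]
wrist_force: [1.7, -0.9, 0.8]
opening: 0.0002
grasp_force: 0.3
```

```bash
python3 st.py; python3 look.py w7.png | grep -v "^[0-9-]"
```

```text
16.4 [0.5933 0.0227 0.0375] [1.7996e+02 4.0000e-02 1.7461e+02] Ffeed [-1.82  0.74] 0.81 tcp_f [-69.7 -20.9] 0.00015424168976735508
cap [231.2 158.1] [0.5409 0.018 ] 0.0681 217 [-17.9 -11.3]
cap [272. 163.] [0.5446 0.0349] 0.0679 3 [-20.  -28.4]
cap [280.1 190.5] [0.5571 0.0375] 0.0681 585 [-32.2 -32.2]
cap [234. 180.] [0.5505 0.018 ] 0.0678 1 [-27.5 -12.2]
cap [230.1 187.8] [0.5538 0.016 ] 0.0682 8 [-30.9 -10.5]
cap [234.7 221.5] [0.5697 0.0161] 0.0681 260 [-46.8 -12.1]
cap [134.3 269.2] [ 0.5895 -0.0342] 0.0682 396 [-71.3  36.1]
cap [166.8 260.5] [ 0.5864 -0.0179] 0.0681 26 [-66.6  20.2]
handle 1300 [[-79.8, -39.7], [-66.2, -20.0], [-60.3, 12.7]]
block 854 [[-115.0, -19.1], [-60.4, 8.0], [-52.5, 19.3]] 0.04656493035693113
```

>>> play_rows(increments=[[[2.5,-1,0],[0,0,0],1],[[5,-2,0],[0,0,0],1],[[7.5,-3.2,0],[0,0,0],1],[[10,-4.5,0],[0,0,0],1],[[12.5,-5.8,0],[0,0,0],1],[[15,-7,0],[0,0,0],1],[[17.5,-8.3,0],[0,0,0],1],[[20,-9.5,0],[0,0,0],1],[[22.5,-10.5,0],[0,0,0],1],[[25,-11.5,0],[0,0,0],1]])

```text
time: 17.45
ee_pos: [0.5673, 0.0137, 0.0374]
tcp_rot: [180.0, 0.0, 174.6]
wrist_force: [-0.5, -1.2, 0.5]
opening: 0.0
grasp_force: 0.3
```

```bash
python3 st.py
```

```text
17.45 [0.5673 0.0137 0.0374] [1.7996e+02 3.0000e-02 1.7462e+02] Ffeed [0.36 1.21] 0.54 tcp_f [-44.6  -9.4] 4.538957304719009e-05
```

>>> play_rows(increments=[[[2.5,-1,0],[0,0,0],1],[[5,-1.5,0],[0,0,0],1],[[7.5,-2,0],[0,0,0],1],[[10,-2.5,0],[0,0,0],1],[[12.5,-3,0],[0,0,0],1],[[15,-3,0],[0,0,0],1],[[17.5,-3,0],[0,0,0],1],[[20,-3,0],[0,0,0],1],[[20,-3,0],[0,0,0],1]])

```text
time: 18.35
ee_pos: [0.547, 0.0126, 0.0375]
tcp_rot: [180.0, 0.0, 174.6]
wrist_force: [-0.2, -0.9, -0.0]
opening: -0.0002
grasp_force: 0.0
```

```bash
python3 st.py; python3 look.py w8.png | grep -v "^[0-9-]"
```

```text
18.35 [0.547  0.0126 0.0375] [1.7996e+02 3.0000e-02 1.7462e+02] Ffeed [0.12 0.93] -0.01 tcp_f [-24.5  -6.5] -0.00021129364159913852
cap [231.9   6.5] [0.4387 0.0147] 0.068 281 [83.5  1.7]
cap [226.9 176.3] [0.5023 0.0051] 0.0681 881 [19.3  5.3]
cap [277.7 192. ] [0.5114 0.0263] 0.0683 6 [ 12.2 -16.7]
cap [277.  196.5] [0.5134 0.0259] 0.0678 2 [ 10.2 -16.5]
cap [268.  209.4] [0.519  0.0214] 0.0681 81 [  4.2 -12.6]
cap [233. 224.] [0.5245 0.0052] 0.0689 1 [-2.8  3. ]
```

View pics/w8.png

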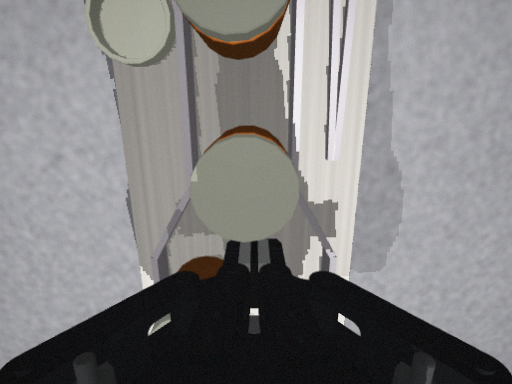

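jar_a is now in the lane, its cap at (245,187), about 12 mm past the mouth. jar_b is behind it at the lower left. Next I go to the handle.

>>> play_rows(increments=[[[-4,0,0],[0,0,0],1],[[-4,0,-30],[0,0,0],1],[[-10,0,-75],[0,0,0],0.7],[[-45,-3,-95],[0,0,0],0.25],[[-90,-6,-95],[0,0,0],0.25],[[-135,-6,-95],[0,0,0],0.25],[[-151,-6,-95],[0,0,0],0.25],[[-151,-6,-95],[0,0,0],0.25],[[-151,-6,-95],[0,0,0],0.25]])

```text
time: 19.3
ee_pos: [0.6969, -0.0076, 0.1318]
tcp_rot: [180.0, -0.0, 174.6]
wrist_force: [-1.1, 0.3, 0.1]
opening: 0.0643
grasp_force: 0.0
```

```bash
python3 st.py; python3 look.py w9.png | grep -v "^[0-9-]"
python3 - <<'E'
from look import *
a=np.load('w.npz'); C={k:a[k] for k in('f','cx','cy','k1','R','t')}; d=a['d']
H=np.array(calibration('wrist')['hand_eye'])
v,u=np.mgrid[:384,:512]; r=rays(C,np.c_[u.ravel(),v.ravel()])*d.reshape(-1,1)
T=(r@H[:3,:3].T+H[:3,3]).reshape(384,512,3)*1000
m=(abs(T[...,1])<60)&(abs(T[...,0])<20)&(T[...,2]>-90)&(T[...,2]<30)&(d>0)
for z in range(-90,30,8):
    w=T[m&(T[...,2]>z)&(T[...,2]<z+8)]
    if len(w)>2: print('finger',z,len(w),w.min(0).round(1)[:2],w.max(0).round(1)[:2], w[w[:,1]<0][:,1].max() if (w[:,1]<0).any() else None)
E
```

```text
19.3 [ 0.6969 -0.0076  0.1318] [ 1.7996e+02 -3.0000e-02  1.7462e+02] Ffeed [ 1.13 -0.23] 0.1 tcp_f [-175.6   -0.6] 0.06428702139888581
cap [196.3  55.5] [ 0.5883 -0.0368] 0.0683 333 [-70.3  38.8]
cap [230.2  52.9] [ 0.5889 -0.0135] 0.0681 249 [-68.7  15.5]
cap [210.4  73.7] [ 0.6007 -0.0288] 0.0684 91 [-81.9  29.7]
cap [231.9  81.4] [ 0.6071 -0.0145] 0.0681 14 [-86.9  14.8]
cap [208.9  92.4] [ 0.6128 -0.0315] 0.0681 31 [-94.2  31.2]
cap [120.3 376.2] [ 0.8621 -0.1531] 0.0631 81 [-353.9  128.6]
cap [130. 372.] [ 0.8577 -0.1425] 0.0629 1 [-348.5  118.4]
handle 1370 [[-184.7, -18.1], [-173.5, -0.6], [-165.8, 16.7]]
block 1381 [[-166.3, -19.0], [-111.2, 0.9], [-88.9, 19.2]] 0.045143125290924235
finger -90 6983 [-10.6 -60. ] [18.9 60. ] -0.09680150303613273
finger -82 3384 [-12.9 -60. ] [18.4 60. ] -5.983520409444836
finger -74 6473 [-12.2 -60. ] [15. 60.] -28.30268811805609
finger -66 1983 [-11.7 -59.8] [14.8 60. ] -30.26078505725101
finger -58 878 [ -4.9 -52.8] [13.9 52.3] -31.576304236796492
finger -50 927 [-10.7 -46. ] [12.5 45.5] -31.70006507514888
finger -42 906 [-10.8 -45.7] [12.3 45.7] -31.841240356320007
finger -34 736 [-10.4 -46.2] [12.3 45.6] -31.969872140810395
finger -26 527 [-10.3 -45.4] [12.4 44.4] -32.08100694645545
finger -18 74 [ -9.7 -32.7] [10.8 32.1] -32.00441642256358
```

View pics/w9.png

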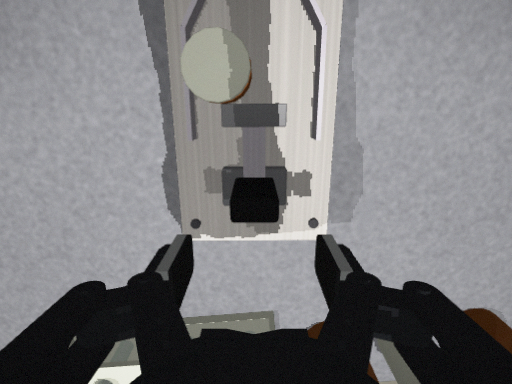

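The handle at (255,200) is centred between the open fingers, and the gripper body stays well above it. I'll go down and grip.

>>> play_rows(increments=[[[0,0,40],[0,0,0],0.25],[[0,0,75],[0,0,0],0.25],[[0,0,95],[0,0,0],0.25],[[0,0,104],[0,0,0],0.25],[[0,0,104],[0,0,0],0.3],[[0,0,104],[0,0,0],1],[[0,0,104],[0,0,0],1],[[0,0,104],[0,0,0],1],[[0,0,104],[0,0,0],1],[[0,0,104],[0,0,0],1],[[0,0,104],[0,0,0],1]], grip_force=30)

```text
time: 20.45
ee_pos: [0.6979, -0.0075, 0.0308]
tcp_rot: [179.9, 0.2, 174.6]
wrist_force: [-3.0, -0.3, 7.1]
opening: 0.0356
grasp_force: 31.4
```

```bash
python3 st.py
```

```text
20.45 [ 0.6979 -0.0075  0.0308] [179.95   0.19 174.63] Ffeed [2.93 0.57] 7.06 tcp_f [-176.7   -0.8] 0.03557414649240679
```

>>> play_rows(increments=[[[2,0,-1],[0,0,0],1],[[4,0,-1.5],[0,0,0],1],[[6,0,-1.5],[0,0,0],1],[[8,0,-1.5],[0,0,0],1],[[10,0,-1.5],[0,0,0],1],[[12,0,-1.5],[0,0,0],1],[[14,0,-1.5],[0,0,0],1],[[16,0,-1.5],[0,0,0],1],[[18,0,-1.5],[0,0,0],1],[[20,0,-1.5],[0,0,0],1],[[22,0,-1.5],[0,0,0],1],[[24,0,-1.5],[0,0,0],1]])

```text
time: 21.65
ee_pos: [0.6744, -0.0054, 0.0309]
tcp_rot: [180.0, 0.2, 174.6]
wrist_force: [5.4, -1.4, -1.0]
opening: 0.0358
grasp_force: 31.3
```

```bash
python3 st.py
```

```text
21.65 [ 0.6744 -0.0054  0.0309] [179.96   0.21 174.62] Ffeed [-5.48  0.86] -1.01 tcp_f [-153.1   -0.6] 0.03577426443749671
```

>>> play_rows(increments=[[[2,0,0],[0,0,0],1],[[4,0,0],[0,0,0],1],[[6,0,0],[0,0,0],1],[[8,0,0],[0,0,0],1],[[10,0,0],[0,0,0],1],[[12,0,0],[0,0,0],1],[[14,0,0],[0,0,0],1],[[16,0,0],[0,0,0],1],[[18,0,0],[0,0,0],1],[[20,0,0],[0,0,0],1]])

```text
time: 22.65
ee_pos: [0.6546, -0.0036, 0.0309]
tcp_rot: [180.0, 0.2, 174.6]
wrist_force: [6.1, -1.3, -1.6]
opening: 0.0356
grasp_force: 31.3
```

```bash
python3 st.py; python3 look.py w10.png | grep -v "^[0-9-]"
```

```text
22.65 [ 0.6546 -0.0036  0.0309] [179.97   0.22 174.62] Ffeed [-6.16  0.68] -1.6 tcp_f [-133.2   -0.5] 0.035634602644688824
cap [153.3   1.6] [ 0.544  -0.0282] 0.068 62 [-25.4  34.4]
cap [191.5   5.9] [ 0.5466 -0.0152] 0.0681 157 [-26.7  21.3]
cap [221.7   4.2] [ 0.5471 -0.0048] 0.0683 56 [-26.2  10.9]
cap [249.2   1.9] [0.5473 0.0048] 0.0682 19 [-25.5   1.3]
cap [213.2  21.5] [ 0.5521 -0.0084] 0.0681 73 [-31.6  14. ]
cap [183.6  51.3] [ 0.5606 -0.0203] 0.0682 1113 [-41.2  25. ]
cap [230.  32.] [ 0.556  -0.0029] 0.0685 3 [-34.9   8.1]
cap [254.8  33.2] [0.5572 0.0058] 0.068 8 [-35.3  -0.7]
cap [232.   35.5] [ 0.5572 -0.0023] 0.0686 2 [-36.1   7.4]
cap [235.1  40.8] [ 0.559  -0.0014] 0.0683 15 [-37.8   6.3]
cap [239.  64.] [ 0.5667 -0.0009] 0.0682 5 [-45.4   5.1]
handle 10040 [[-142.5, -39.6], [-125.7, 0.4], [-119.0, 39.6]]
block 4462 [[-123.2, -19.1], [-68.4, 0.6], [-56.2, 19.1]] 0.045151238595227516
```

View pics/w10.png

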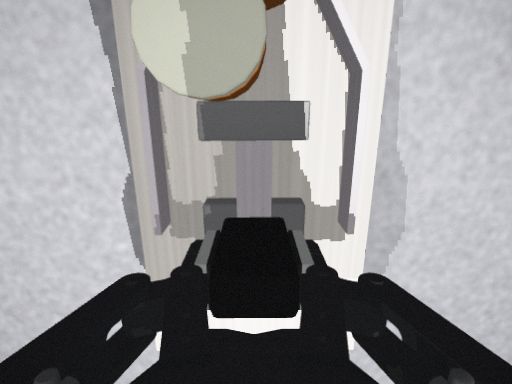

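The block front is at row 100, about x = -57. jar_b is sliding inward along the funnel at (200,45), with the grip square on the handle.

>>> play_rows(increments=[[[2,0,0],[0,0,0],1],[[4,0,0],[0,0,0],1],[[6,0,0],[0,0,0],1],[[8,0,0],[0,0,0],1],[[10,0,0],[0,0,0],1],[[12,0,0],[0,0,0],1],[[14,0,0],[0,0,0],1],[[16,0,0],[0,0,0],1],[[18,0,0],[0,0,0],1],[[20,0,0],[0,0,0],1]])

```text
time: 23.7
ee_pos: [0.6348, -0.0019, 0.0308]
tcp_rot: [180.0, 0.2, 174.6]
wrist_force: [6.7, -2.4, -0.9]
opening: 0.036
grasp_force: 31.3
```

```bash
python3 st.py
```

```text
23.7 [ 0.6348 -0.0019  0.0308] [179.97   0.22 174.61] Ffeed [-6.91  1.78] -0.86 tcp_f [-113.2   -0.4] 0.03598763160202987
```

>>> play_rows(increments=[[[2,0,0],[0,0,0],1],[[4,0,0],[0,0,0],1],[[6,0,0],[0,0,0],1],[[8,0,0],[0,0,0],1],[[10,0,0],[0,0,0],1],[[12,0,0],[0,0,0],1],[[14,0,0],[0,0,0],1],[[16,0,0],[0,0,0],1],[[18,0,0],[0,0,0],1],[[20,0,0],[0,0,0],1]])

```text
time: 24.7
ee_pos: [0.6149, -0.0001, 0.0309]
tcp_rot: [180.0, 0.2, 174.6]
wrist_force: [6.2, -3.2, -1.9]
opening: 0.0355
grasp_force: 31.3
```

```bash
python3 st.py
cat > jars.py <<'E'
from look import *
for n in('scene','side'):
    im,d,C=snap(n); P=cloud(C,d); f=((P[...,:2]-M)@F.T)*1000
    m=(P[...,2]>.056)&(P[...,2]<.08)&(abs(f[...,1])<45)&(f[...,0]>-90)&(f[...,0]<170); g=cv2.cvtColor(im,cv2.COLOR_RGB2HSV); m&=(g[...,1]<80)&(g[...,2]>95)
    k,L,S,c=cv2.connectedComponentsWithStats(m.astype(np.uint8))
    for i in range(1,k):
        if S[i,4]>12: print(n,S[i,4],c[i].round(0),np.percentile(f[L==i],[2,50,98],axis=0).round(0).tolist())
E
python3 jars.py
```

```text
24.7 [ 6.149e-01 -1.000e-04  3.090e-02] [179.98   0.23 174.61] Ffeed [-6.46  2.58] -1.95 tcp_f [-93.3  -0.3] 0.03545255369927406
scene 708 [288. 171.] [[-11.0, -24.0], [57.0, -1.0], [124.0, 24.0]]
side 715 [299. 208.] [[-12.0, -24.0], [60.0, -2.0], [126.0, 23.0]]
```

>>> play_rows(increments=[[[2,0,0],[0,0,0],1],[[4,0,0],[0,0,0],1],[[6,0,0],[0,0,0],1],[[8,0,0],[0,0,0],1],[[10,0,0],[0,0,0],1],[[12,0,0],[0,0,0],1],[[14,0,0],[0,0,0],1],[[15,0,0],[0,0,0],1],[[16,0,0],[0,0,0],1]])

```text
time: 25.7
ee_pos: [0.5989, 0.0013, 0.0308]
tcp_rot: [180.0, 0.2, 174.6]
wrist_force: [6.5, -4.1, -2.2]
opening: 0.0357
grasp_force: 31.4
```

```bash
python3 st.py
```

```text
25.7 [0.5989 0.0013 0.0308] [179.99   0.22 174.61] Ffeed [-6.86  3.44] -2.23 tcp_f [-77.2  -0.2] 0.03571913761656196
```

>>> play_rows(increments=[[[0.5,-0.4,0],[0,0,0],1],[[1,-0.7,0],[0,0,0],1],[[1.5,-0.7,0],[0,0,0],1],[[2,-0.7,0],[0,0,0],1],[[2.5,-0.7,0],[0,0,0],1],[[3,-0.7,0],[0,0,0],1]])

```text
time: 26.3
ee_pos: [0.5959, 0.0016, 0.0308]
tcp_rot: [179.9, 0.2, 174.6]
wrist_force: [6.0, 0.6, -2.6]
opening: 0.0359
grasp_force: 31.2
```

```bash
python3 st.py
```

```text
26.3 [0.5959 0.0016 0.0308] [179.93   0.22 174.63] Ffeed [-5.92 -1.17] -2.55 tcp_f [-74.3  -0.1] 0.0358720658958134
```

>>> play_rows(increments=[[[0.5,0,0],[0,0,0],1],[[1,0,0],[0,0,0],1],[[1.5,0,0],[0,0,0],1],[[2,0,0],[0,0,0],1]])

```text
time: 26.7
ee_pos: [0.5942, 0.0017, 0.0308]
tcp_rot: [179.9, 0.2, 174.6]
wrist_force: [7.5, 0.7, -3.1]
opening: 0.0353
grasp_force: 31.2
```

```bash
python3 st.py
```

```text
26.7 [0.5942 0.0017 0.0308] [179.93   0.25 174.63] Ffeed [-7.37 -1.43] -3.06 tcp_f [-72.5  -0.1] 0.03529387556563192
```

>>> play_rows(increments=[[[0.5,0,0],[0,0,0],1],[[1,0,0],[0,0,0],1],[[1.5,0,0],[0,0,0],1]])

```text
time: 27.0
ee_pos: [0.5928, 0.0018, 0.0308]
tcp_rot: [179.9, 0.3, 174.6]
wrist_force: [8.3, -0.8, -4.1]
opening: 0.0356
grasp_force: 31.2
```

>>> play_rows(increments=[[[0.5,0,0],[0,0,0],1],[[1,0,0],[0,0,0],1],[[1,0,0],[0,0,0],1]])

```text
time: 27.3
ee_pos: [0.5918, 0.0019, 0.0309]
tcp_rot: [179.9, 0.3, 174.6]
wrist_force: [8.4, 0.2, -3.3]
opening: 0.0355
grasp_force: 31.1
```

```bash
python3 st.py; python3 jars.py
```

```text
27.3 [0.5918 0.0019 0.0309] [179.94   0.26 174.63] Ffeed [-8.34 -1.01] -3.32 tcp_f [-70.1  -0.1] 0.035453447399030384
scene 686 [295. 168.] [[12.0, -24.0], [79.0, -0.0], [148.0, 25.0]]
side 740 [306. 213.] [[12.0, -24.0], [83.0, -2.0], [148.0, 23.0]]
```

>>> play_rows(increments=[[[0.5,0,0],[0,0,0],1],[[1,0,0],[0,0,0],1],[[1,0,0],[0,0,0],1]])

```text
time: 27.7
ee_pos: [0.5908, 0.002, 0.0308]
tcp_rot: [179.9, 0.3, 174.6]
wrist_force: [8.3, 0.6, -2.3]
opening: 0.0352
grasp_force: 31.1
```

>>> play_rows(increments=[[[0.5,0,0],[0,0,0],1],[[0.5,0,0],[0,0,0],1],[[0.5,0,0],[0,0,0],1]])

```text
time: 28.0
ee_pos: [0.5903, 0.0021, 0.0308]
tcp_rot: [179.9, 0.3, 174.6]
wrist_force: [8.6, 0.5, -3.3]
opening: 0.0356
grasp_force: 31.1
```

```bash
python3 st.py
```

```text
28.0 [0.5903 0.0021 0.0308] [179.94   0.26 174.63] Ffeed [-8.5  -1.35] -3.27 tcp_f [-68.6  -0.1] 0.03560151041265712
```

>>> play_rows(increments=[[[0.5,0,0],[0,0,0],1],[[0.5,0,0],[0,0,0],1]])

```text
time: 28.2
ee_pos: [0.5899, 0.0021, 0.0308]
tcp_rot: [179.9, 0.3, 174.6]
wrist_force: [8.1, -0.5, -3.7]
opening: 0.036
grasp_force: 31.1
```

>>> play_rows(increments=[[[0.5,0,0],[0,0,0],1],[[0.5,0,0],[0,0,0],1]])

```text
time: 28.4
ee_pos: [0.5894, 0.0021, 0.0308]
tcp_rot: [179.9, 0.3, 174.6]
wrist_force: [8.6, 0.8, -4.1]
opening: 0.0355
grasp_force: 31.1
```

>>> play_rows(increments=[[[0.5,0,0],[0,0,0],1],[[0.5,0,0],[0,0,0],1]])

```text
time: 28.6
ee_pos: [0.5893, 0.0022, 0.0309]
tcp_rot: [179.9, 0.3, 174.6]
wrist_force: [11.1, 0.3, -4.7]
opening: 0.0359
grasp_force: 30.9
```

>>> play_rows(increments=[[[0.3,0,0],[0,0,0],1],[[0.3,0,0],[0,0,0],1]])

```text
time: 28.8
ee_pos: [0.5893, 0.0022, 0.0309]
tcp_rot: [179.9, 0.3, 174.6]
wrist_force: [13.5, 0.1, -5.7]
opening: 0.036
grasp_force: 30.9
```

The hard stop is confirmed: force rises with no motion. I'll relax slightly, open and retreat.

>>> play_rows(increments=[[[-0.7,0,0],[0,0,0],1],[[-0.7,0,0],[0,0,0],1],[[-0.7,0,0],[0,0,0],0.4],[[-0.7,0,0],[0,0,0],0.25],[[-0.7,0,0],[0,0,0],0.25],[[-0.7,0,0],[0,0,0],0.25],[[-0.7,0,-15],[0,0,0],0.25],[[-0.7,0,-45],[0,0,0],0.25],[[-0.7,0,-90],[0,0,0],0.25],[[-0.7,0,-135],[0,0,0],0.25],[[-0.7,0,-180],[0,0,0],0.25],[[-0.7,0,-200],[0,0,0],0.25],[[-0.7,0,-200],[0,0,0],0.25],[[-0.7,0,-200],[0,0,0],0.25]])

```text
time: 30.2
ee_pos: [0.5874, 0.002, 0.2306]
tcp_rot: [180.0, 0.1, 174.6]
wrist_force: [-0.2, -0.1, -0.0]
opening: 0.064
grasp_force: 0.0
```

```bash
python3 st.py; python3 jars.py; python3 look.py w11.png | grep -E "block|handle"
python3 - <<'E'
from look import *
im,d,C=snap('scene'); P=cloud(C,d); f=((P[...,:2]-M)@F.T)*1000
for n in('scene','side'):
    im,d,C=snap(n); P=cloud(C,d); f=((P[...,:2]-M)@F.T)*1000
    m=(P[...,2]>.018)&(P[...,2]<.044)&(abs(f[...,1])<20)&(f[...,0]>145)&(f[...,0]<200); print(n,m.sum(),np.percentile(f[m][:,0],[2,25,50,98]).round(1) if m.any() else None)
E
```

```text
30.2 [0.5874 0.002  0.2306] [1.7995e+02 9.0000e-02 1.7462e+02] Ffeed [0.21 0.16] -0.04 tcp_f [-65.7   0.3] 0.06397005756810856
scene 700 [296. 168.] [[13.0, -24.0], [80.0, -1.0], [150.0, 25.0]]
side 749 [306. 214.] [[14.0, -25.0], [84.0, -1.0], [150.0, 24.0]]
handle 499 [[-75.9, -16.7], [-67.8, 0.2], [-60.3, 18.0]]
block 87 [[-58.2, -16.3], [-56.9, 0.1], [-56.7, 16.9]] 0.0441445267072717
scene 41 [145.7 157.8 159.1 171.1]
side 86 [145.9 154.3 164.3 166.4]
```

```bash
python3 -c "
from h import *
print(workorder.job_done())"
```

```text
the job is handed in; nothing more can be done
None
```

I handed the job in at about 30 s: jar_b was nudged back, jar_a slid into the lane, and the pusher driven until I felt the end plate's hard stop; all three jars stood in the lane after I let go. No verdict came back.

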